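Click the throwing wheel's speed dial to its working mark and start it

TASK

On the throwing wheel's control box, lay a fingertip on the big knurled dial and turn it clockwise by friction until its white pointer clicks into the notch at the long raised bar; then press the round start button right down and let it come back up. Only touch: do not press start before the dial is set, leave the square button alone, do not lift the box or push it out of its place, and do not disturb the things standing around it.

Things in the scene. Friction and masses are not known exactly. Their poses are not given: they have to be found in the camera images.
- pod: white control box with rounded edges, 160 (x) x 290 (y) x 50 mm high, 2.2 kg, standing loose on rubber feet; origin at the centre of its underside, z up, its front (long side, -x) towards the robot. On its top, in its own axes: dial centred at (0, +30) mm, round start button at (-38, -88) mm, square button at (+38, -88) mm. It slides if pushed sideways with more than about 10 N
- dial_top (a point): centre of the flat top face of the round knurled dial, on its vertical axis, 67 mm above the table. The dial is black, 96 mm in diameter (too wide for a gripper), its disc 15 mm thick and 2 mm clear of the box's top; the top face is plain and flat, so a fingertip pressed on it drags it round. The frame turns with the dial: its -x axis points along the white pointer line on the face (18 to 44 mm from the axis)
- dial (a joint): angle of the dial, rad, growing clockwise seen from above; 0 = pointer at the long raised bar. Spring detents every 0.524 rad (30 degrees), at 0, +-0.524, +-1.047 and so on; starts settled one or two detents before the bar (about -0.52 or -1.05). About 0.065 N m (2 N at 35 mm from the axis) turns it out of a detent; let go within about 0.15 rad of a detent, it snaps home by itself. Stops at +-1.83
- mark (a point): middle of the top of the long raised black bar on the box beside the dial (18 x 6 mm, 3.5 mm high, pointing at the dial's axis), on the box's front side, 63 mm from the dial's axis; the other detents have only small dots 58 mm from the axis
- start_top (a point): centre of the top of the round grey start button (22 mm in diameter) when up; at the box's front right corner
- start (a joint): travel of the start button, m, growing downwards: 0 up, 0.006 fully down; a spring returns it; about 5 N takes it fully down
- reverse_top (a point): centre of the top of the square grey button (28 mm wide), 76 mm behind the start button; not to be touched
- reverse (a joint): travel of the square button, m, growing downwards: 0 up, 0.006 down
- cup: small unglazed cup, 38 mm across, 36 mm high, standing on the box's top at its back left corner; origin under its centre
- jar: lidded glass jar, 60 mm across, 75 mm high, on the table just behind the box; origin under its centre
- rib: flat wooden throwing rib, 50 x 145 x 7 mm, lying in front of the box; origin under its centre
- brush: brush 190 mm long lying on the table to the right; origin on its underside
- trimmer: loop trimming tool 165 mm long lying on the table to the right; origin on its underside
- bowl: unglazed bowl, 120 mm across, 55 mm high, on the table to the right; origin under its centre
- mug: white mug, 80 mm across, 90 mm high, on the table beyond the box's right end; origin under its centre

How it is judged (in metres and radians):
On the way, in this order (a step that is already met when the one before it is completed fails the run):
1. the dial has clicked into the notch at the bar (value of joint dial between -0.07 and 0.07 rad and velocity of joint dial between -0.3 and 0.3 rad/s), for 0.2 s.
2. the start button is pressed right down (value of joint start above 0.0045 m), for 0.05 s.
At the end, for the whole second after the job is handed in: the dial rests in the detent at the long bar (within 0.07 rad), the start button has been pressed down at least 4.5 mm after that and is up again (under 1.5 mm), the square button is up, and the box stands level and at rest within 30 mm of where it stood (value of joint dial between -0.07 and 0.07 rad and value of joint each of start, reverse below 0.0015 m and distance of pod from where it was at the start of the episode below 0.03 m and angle between pod's own z axis and vertical below 0.03 rad and linear speed of pod below 0.01 m/s); the robot touches nothing.
It fails at once if start was pressed (over 3 mm) while the dial was not within 0.2 rad of the bar (value of joint start above 0.003 m and not (value of joint dial between -0.2 and 0.2 rad)).
It fails at once if the square button was pressed (over 3 mm) (value of joint reverse above 0.003 m).
It fails at once if the box was lifted, tipped or pushed more than 40 mm from its place (height (world z) of pod above 0.012 m or angle between pod's own z axis and vertical above 0.12 rad or distance of pod from where it was at the start of the episode above 0.04 m).
It fails at once if a bystander was moved more than 40 mm (distance of any of cup, jar, rib, brush, trimmer, bowl, mug from where it was at the start of the episode above 0.04 m).
It fails at once if a standing bystander was tipped over (angle between any of cup, jar, bowl, mug's own z axis and vertical above 0.6 rad).
It also fails if it takes over 42 s, if anything falls off the work surface, if the arm or the gripper's body presses on something with over 40 N, if the wrist force passes 120 N, or if a joint passes its speed limit or range.

ROBOT

A 6-joint arm with a two-finger parallel gripper is mounted at the origin on the work surface. World frame = base frame: x ahead of the robot, y to its left, z up, the work surface at z = 0. Lengths are in mm, angles in degrees, forces in N, time in s.
With the tool pointing down it reaches from about 300 to 850 mm from the base axis. Payload 4.2 kg.
Tool frame: the origin (TCP) lies at the centre of the arm's flange, where the gripper is bolted on; the fingertips stand 191 mm ahead of it and the grasp point (between the pads) lies 172 mm ahead of it; z points along the fingers, y is the direction in which the jaws open and shut (so a half turn about z gives the same grasp; the last joint's range is limited). The gripper opens to 91 mm and grips with 3 to 60 N. Pads are 32 mm wide; open, the fingers measure 118 mm over their backs; the gripper's body (76 mm by 178 mm) begins 60 mm behind the grasp point.
Start: joints at [70.588, 18.312, 89.639, -0, 72.044, -1.146], TCP at [180.217, 546.026, 404.776] pointing down, gripper open.
Joint ranges: [-177.97, 177.97], [-48.28, 115.42], [12.27, 149.76], [-77.06, 257.06], [2.81, 150.46], [-146.56, 146.56]. Speed limits (degrees/s): [147.25, 147.25, 180, 180, 180, 180].

INTERFACE

Orientations are given as [roll, pitch, yaw] about the fixed x, y, z axes, in that order (R = Rz(yaw) Ry(pitch) Rx(roll)).
In Python, from workcell import status, vision, ticket gives the robot as it stands.
- The arm moves only by the shell command python3 -m jog 'ROWS' [FORCE]. ROWS is JSON, a list of rows, each a list of 7 numbers: the finger opening in m, from 0 to 0.0912, then the shift along the tool's x, y, z in m, then the turn, a rotation vector about the tool's x, y, z in rad. A call has 1 to 12 rows; each row shifts and turns the commanded pose from where the row before left it, along the tool's axes as they then stand; what a row does not reach is not made up. A row lasts 1/8 s, in which the tool goes at most 62.5 mm and 10.7 degrees, less where a joint would pass 70% of its speed; a pose out of reach is approached as far as the arm can. A call with a gripper value outside its range is refused whole. The fingers move at their own pace and stop on an object; FORCE is the grip in N (left out, the last holds). Time passes only in rows, so rows that do not move let the fingers close. It gives the time, the measured TCP pose, the force and the opening at its end, in the units of the state.
- status.state(): the state, without advancing time (a new reading comes with each control period).
- vision.grab_frame(name): name is "scene" or "side" or "wrist"; returns a dict with "color" (420x560x3 uint8, blue, green, red), "depth" (420x560 float32, mm along the optical axis (not along the pixel's ray), 0 where there is no reading), "fov_y" (degrees; the focal length in pixels is half the picture's height over the tangent of half this angle, whatever the lens; pixels are square), "cx", "cy" (the principal point, pixels), "pose" (4x4, takes a point from camera to world coordinates). Camera axes: x right, y down, z forward; pixel columns grow to the right and rows downward; lengths in mm; the calibration is good to about 2 mm. A picture is of the moment at which its call begins.
- ticket.job_done(): hands the job in, once; it reports no verdict.
Trained networks look in the newest picture that a camera, given by its name, has taken for a name from the list of things; names that differ only in an ending like _2 or _b are one class to them, and where a whole thing is asked for, a point or a joint stands for the part that bears it (a point fixed in the world has none). Each returns a list of dicts, best first, with "p" (0 to 1); they miss things now and then, are a little off and sometimes report something else, mostly with a low value. They report only what shows in the picture. A call takes as long as a camera call.
- vision.find_in(camera, label): "location" ([x, y, z] in mm, in world coordinates, good to about 4 mm: the middle of the surface that is visible of it).
- vision.silhouettes(camera, label): "pixels" (420x560 bool, what is visible of it).
The state is a dict: "time_s": time; "qpos": joint angles; "qvel": joint speeds; "effort": joint torques, N m; "ee_pos": TCP position; "ee_rot": TCP orientation; "force": force on the tool from outside, world axes, zero at the start; "torque": the same for the moment, N m; "gripper_width": finger opening in mm.
Only numpy, scipy, OpenCV 4.12 (cv2) and the standard library are available. Lean on these libraries where they do the work, as an engineer would, in place of code of your own. Each camera call takes 0.05 s, during which the arm holds its last target.

## Working session

There is one attempt and no reset: what is moved stays moved. The work goes in short steps, Python scripts to look and compute and a shell command to move; the robot and the scene stay as the last step left them, time stands still between calls to the robot, and variables do not carry over. Pictures are saved under pics/ and viewed, and the job is handed in when it is done.

```bash
ls; mkdir -p pics; cat > h.py <<'E'
import numpy as np, cv2
from workcell import status, vision
def grab(n,fn=None):
    f=vision.grab_frame(n)
    if fn: cv2.imwrite('pics/'+fn,f["color"])
    return f
def px2w(f,u,v,d=None):
    fl=210/np.tan(np.radians(f["fov_y"])/2)
    if d is None: d=f["depth"][int(v),int(u)]
    p=np.array([(u-f["cx"])*d/fl,(v-f["cy"])*d/fl,d,1])
    return (np.array(f["pose"])@p)[:3]
def onplane(f,u,v,z):
    a=px2w(f,u,v,1.);o=np.array(f["pose"])[:3,3];r=a-o
    return o+r*(z-o[2])/r[2]
E
python3 - <<'E'
from h import *
s=status.state();print({k:np.round(s[k],3) for k in s})
for c in("scene","side","wrist"):
    f=grab(c,c+"0.png");print(c,np.round(np.array(f["pose"])[:3,3]))
    for l in("dial_top","mark","start_top","reverse_top","pod","cup"):
        r=vision.find_in(c,l);print(l,[(np.round(x["location"],1),round(x["p"],2)) for x in r[:2]])
E
```

```text
pics
{'time_s': np.float64(0.0), 'qpos': array([70.59 , 18.35 , 89.705, -0.   , 72.044, -1.146]), 'qvel': array([-0.   ,  0.031, -0.025,  0.022,  0.031,  0.061]), 'effort': array([-2.0000e-03, -4.1247e+01, -2.3197e+01,  7.3000e-02,  4.6000e-02,
       -0.0000e+00]), 'ee_pos': array([180.152, 545.874, 403.944]), 'ee_rot': array([-1.79901e+02, -2.00000e-03,  1.61735e+02]), 'force': array([ 0.141, -0.351,  0.356]), 'torque': array([-0.044,  0.013, -0.009]), 'gripper_width': np.float64(91.361)}
scene [1231.   41.  822.]
dial_top [(array([580.4,  36.1,  66.7]), 0.58)]
mark [(array([603.8,   2.6,  47.6]), 0.8)]
start_top [(array([548.1, -83.2,  70.7]), 0.63)]
reverse_top [(array([601.7,   2.3,  52. ]), 0.46), (array([620.6, -79.1,  69.5]), 0.41)]
pod [(array([ 6.027e+02, -6.000e-01,  4.820e+01]), 0.93)]
cup [(array([610.2, 129.2,  73.2]), 0.65)]
side [ 554. -759.  713.]
dial_top [(array([573.7,  26.5,  64.5]), 0.74), (array([574.6, -45.7,  46.6]), 0.64)]
mark [(array([572.7, -45.2,  46.8]), 0.93), (array([573.2,  25.6,  69.7]), 0.15)]
start_top [(array([ 595.3, -507. ,   25.2]), 0.58), (array([541.4, -93.6,  69.6]), 0.54)]
reverse_top []
pod [(array([578.5, -44.1,  50.9]), 0.69)]
cup [(array([611.6, 117.2,  74.6]), 0.59)]
wrist [110. 570. 384.]
dial_top []
mark []
start_top []
reverse_top []
pod []
cup []
```

View pics/scene0.png

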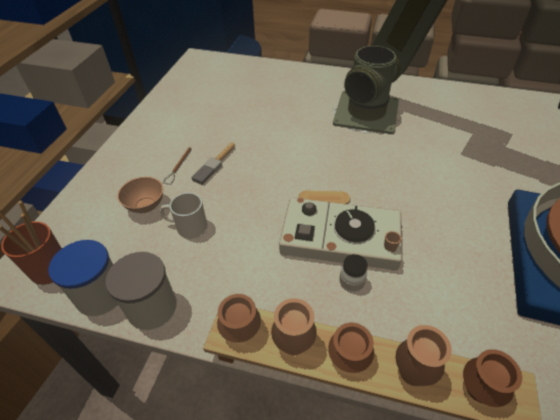

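View pics/side0.png

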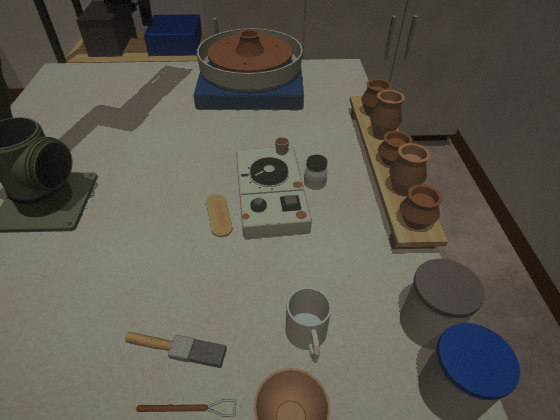

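The box lies around px (340,230) in scene and (272,190) in side view, with the dial at (355,225) and (268,171). I'll zoom in on both.

```bash
python3 - <<'E'
from h import *
a=cv2.imread('pics/scene0.png')[180:290,270:420];b=cv2.imread('pics/side0.png')[130:245,200:340]
cv2.imwrite('pics/sz.png',cv2.resize(a,None,fx=5.3,fy=5.3,interpolation=2))
cv2.imwrite('pics/dz.png',cv2.resize(b,None,fx=5.2,fy=5.2,interpolation=2))
E
```

```text
(no output)
```

View pics/sz.png

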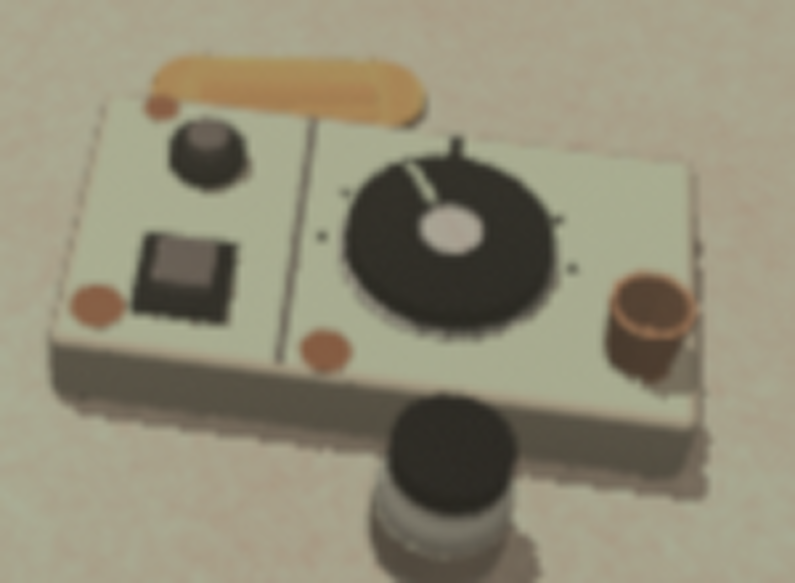

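View pics/dz.png

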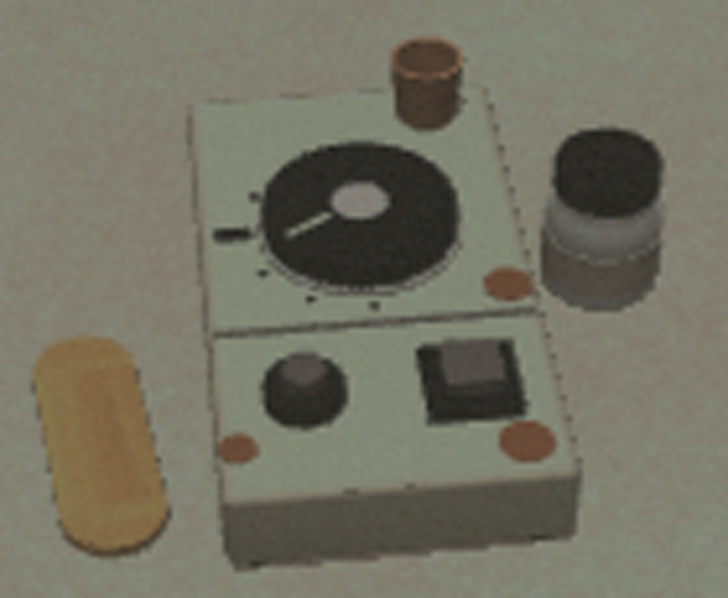

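```bash
python3 - <<'E'
from h import *
S={'hub':(452,230,67),'tip':(407,165,67),'in':(435,200,67),'bar':(456,143,53.5),'start':(210,133,None),'rev':(187,258,None),'cup':(652,305,86),'dL':(345,240,65),'dR':(554,240,65),'dT':(450,157,67),'dB':(452,327,60)}
D={'hub':(360,200,67),'tip':(287,236,67),'in':(330,214,67),'bar':(232,235,53.5),'start':(303,368,None),'rev':(472,362,None),'cup':(427,60,86)}
for c,P,o,k in(("scene",S,(270,180),5.3),("side",D,(200,130),5.2)):
    f=grab(c);print(c)
    R={}
    for n,(u,v,z) in P.items():
        u=u/k+o[0]-.4;v=v/k+o[1]-.4
        dw=px2w(f,round(u),round(v))
        R[n]=onplane(f,u,v,z if z else dw[2]);print(n,np.round(R[n],1),'depth',np.round(dw,1))
    a=lambda p,q:np.degrees(np.arctan2(*(R[q]-R[p])[[1,0]]))
    print('bar ang',a('hub','bar'),'ptr',a('hub','tip'),a('in','tip'),'rev-start',a('start','rev'),'start-hub',a('start','hub'),np.linalg.norm((R['bar']-R['hub'])[:2]))
E
```

```text
scene
hub [571.8  33.6  67. ] depth [571.7  33.9  67. ]
tip [537.    7.2  67. ] depth [539.8   6.4  68.8]
in [555.5  23.3  67. ] depth [551.8  23.8  64.3]
bar [504.5  27.3  53.5] depth [507.1  28.4  55. ]
start [544.1 -86.7  71.6] depth [545.3 -87.   71.6]
rev [618.2 -80.7  66.8] depth [617.2 -80.6  66.8]
cup [609.3 124.1  86. ] depth [595.4 126.7  70.3]
dL [588.2 -13.1  65. ] depth [581.1 -12.9  56.4]
dR [564.4  79.7  65. ] depth [566.4  79.4  66.7]
dT [526.9  26.1  67. ] depth [512.6  26.9  52.8]
dB [622.1  41.8  60. ] depth [618.6  41.9  56.8]
bar ang -174.65517787796185 ptr -142.7706509712051 -138.99673453888406 rev-start 4.648311268351867 start-hub 77.04076122441383 67.61488924524765
side
hub [571.5  32.4  67. ] depth [571.9  32.9  66.8]
tip [535.9   6.4  67. ] depth [536.4   8.1  65.5]
in [556.7  22.2  67. ] depth [556.6  24.3  64.4]
bar [508.7  24.   53.5] depth [508.2  23.7  53.1]
start [543.  -89.5  71.4] depth [543.3 -88.3  71.4]
rev [619.  -81.   64.8] depth [618.1 -80.2  64.8]
cup [608.  120.1  86. ] depth [609.9 138.9  73.1]
bar ang -172.42550060538716 ptr -143.89369639643462 -142.84374425285864 rev-start 6.403475399280971 start-hub 76.8612833347464 63.30763978630054
```

The pointer is about 30° counter-clockwise of the bar, so the dial starts near -0.52. My plan is to put both tips, opened to 50 mm, on either side of the dial's axis, press lightly, and turn the tool about that axis. That applies a pure moment with no sideways push on the box.

```bash
python3 -m jog '[[0.05,-0.0444,-0.0304,0,0,0,0],[0.05,-0.0444,-0.0304,0,0,0,0],[0.05,-0.0444,-0.0304,0,0,0,0],[0.05,-0.0444,-0.0304,0,0,0,0],[0.05,-0.0444,-0.0304,0,0,0,0],[0.05,-0.0444,-0.0304,0,0,0,0],[0.05,-0.0444,-0.0304,0,0,0,0],[0.05,-0.0444,-0.0304,0,0,0,0],[0.05,-0.0444,-0.0304,0,0,0,0],[0.05,-0.0444,-0.0304,0,0,0,0],[0.05,-0.0444,-0.0304,0,0,0,0],[0.05,-0.0444,-0.0304,0,0,0,0]]' 20
python3 -m jog '[[0.05,0,0,0,0,0,0.17],[0.05,0,0,0,0,0,0.17],[0.05,0,0,0,0,0,0.17],[0.05,0,0,0,0,0,0.17],[0.05,0,0,0,0,0,0.17],[0.05,0,0,0,0,0,0.17],[0.05,0,0,0,0,0,0.16],[0.05,0,0,0,0,0,0]]'
python3 - <<'E'
from h import *
f=grab("wrist","w1.png");s=status.state();print(np.array(s["qpos"]).round(1))
for l in("dial_top","mark","start_top","reverse_top"):
    r=vision.find_in("wrist",l);print(l,[(np.round(x["location"],1),round(x["p"],2)) for x in r[:2]])
E
```

```text
time_s: 2.65
ee_pos: [572.7, 31.0, 404.9]
ee_rot: [180.0, 0.0, 161.7]
force: [-0.1, 0.3, 0.4]
gripper_width: 49.8
time_s: 3.65
ee_pos: [571.8, 32.6, 404.8]
ee_rot: [180.0, -0.0, 94.2]
force: [-0.7, 0.1, 0.0]
gripper_width: 50.0
[ 2.1 18.1 89.9  0.  71.9 -2.2]
dial_top [(array([573.5,  36.6,  65.4]), 0.91), (array([567.3,  45.8,  51.7]), 0.47)]
mark [(array([571.6,  49.7,  52.4]), 0.83)]
start_top [(array([538.7, -92.3,  71.8]), 0.54)]
reverse_top []
```

View pics/w1.png

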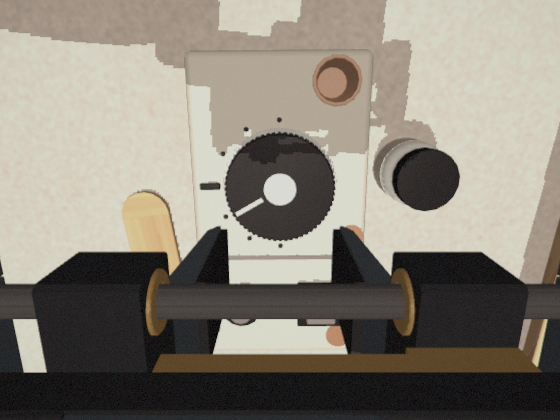

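The wrist view shows the dial hub at (280,189), the bar at (209,186) and the pointer tip at (237,215). I'll measure these.

```bash
python3 - <<'E'
from h import *
f=grab("wrist")
c=f["color"];g=cv2.cvtColor(c,6)
R={}
for n,u,v,z in(('hub',280,189,67),('L',225,187,67),('R',335,187,67),('tip',237,215,67),('in',262,201,67),('bar',209.5,186,53.5),('boxTL',187,55,50),('boxTR',372,55,50),('seamL',229,257,50),('seamR',334,257,50)):
    R[n]=onplane(f,u,v,z);print(n,R[n].round(1),px2w(f,u,v).round(1))
a=lambda p,q:np.degrees(np.arctan2(*(R[q]-R[p])[[1,0]]))
print(a('hub','bar'),a('hub','tip'),a('seamL','seamR'))
m=(g[120:245,215:345]<75).astype(np.uint8)
cs=max(cv2.findContours(m,0,1)[0],key=cv2.contourArea);e=cv2.minEnclosingCircle(cs);print(e)
print(onplane(f,e[0][0]+215,e[0][1]+120,64))
E
```

```text
hub [572.   36.6  67. ] [572.1  36.2  65.2]
L [524.8  34.9  67. ] [524.3  34.   63.2]
R [619.   41.8  67. ] [621.9  38.2  49.3]
tip [536.2  10.6  67. ] [536.1  10.2  65.9]
in [557.2  24.8  67. ] [557.2  24.7  66.6]
bar [509.2  31.7  53.5] [509.2  31.7  53.4]
boxTL [487.2 140.3  50. ] [486.5 140.7  46.7]
boxTR [639.9 151.6  50. ] [640.9 152.2  45.4]
seamL [528.8 -36.8  50. ] [528.8 -36.9  49.9]
seamR [628.5 -29.5  50. ] [596.1  41.6 224. ]
-175.56082123574873 -144.0400468280724 4.19398562533286
((64.6290054321289, 66.75423431396484), 54.7579460144043)
[571.61764321  37.88167707  64.        ]
```

Centre estimates agree on (572, 33–37), so I'm using (572, 34.5). Now I'll descend to just above the face.

```bash
python3 -m jog '[[0.05,0.002,0,0.04,0,0,0],[0.05,0,0,0.04,0,0,0],[0.05,0,0,0.035,0,0,0],[0.05,0,0,0.02,0,0,0],[0.05,0,0,0,0,0,0],[0.05,0,0,0,0,0,0]]'
python3 -m jog '[[0.05,0,0,0.002,0,0,0],[0.05,0,0,0,0,0,0]]'
python3 - <<'E'
from h import *
f=grab("wrist","w2.png");f=grab("side","s2.png")
E
```

```text
time_s: 4.7
ee_pos: [572.2, 34.7, 270.7]
ee_rot: [179.9, -0.0, 94.1]
force: [-0.2, 0.2, 0.7]
gripper_width: 50.1
time_s: 4.95
ee_pos: [571.8, 34.6, 268.4]
ee_rot: [179.9, -0.0, 94.1]
force: [0.5, 0.9, 0.4]
gripper_width: 49.6
```

View pics/w2.png

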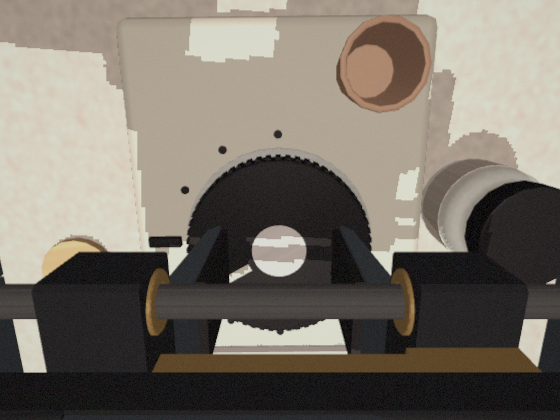

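View pics/s2.png

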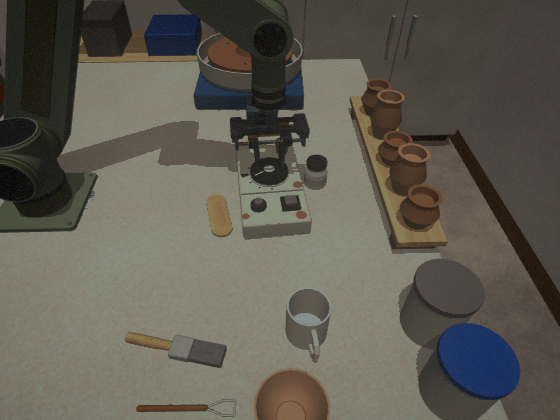

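The wrist view shows the tips on either side of the hub at (280,250), and the side view shows them over the dial. Tips are about 10 mm above the face, so I'll lower to contact.

```bash
python3 -m jog '[[0.05,0,0,0.004,0,0,0],[0.05,0,0,0.003,0,0,0],[0.05,0,0,0.002,0,0,0],[0.05,0,0,0,0,0,0]]'
python3 -m jog '[[0.05,0,0,0.001,0,0,0],[0.05,0,0,0,0,0,0]]'
python3 -m jog '[[0.05,0,0,0.001,0,0,0],[0.05,0,0,0,0,0,0]]'
```

```text
time_s: 5.55
ee_pos: [571.6, 34.6, 258.4]
ee_rot: [-180.0, -0.0, 94.1]
force: [0.4, 0.1, 0.4]
gripper_width: 50.2
time_s: 5.8
ee_pos: [571.8, 34.6, 258.1]
ee_rot: [180.0, -0.0, 94.1]
force: [-0.9, -0.1, 2.2]
gripper_width: 50.0
time_s: 6.05
ee_pos: [571.7, 34.6, 258.0]
ee_rot: [180.0, -0.0, 94.1]
force: [-1.5, -0.9, 8.1]
gripper_width: 49.7
```

```bash
python3 -m jog '[[0.05,0,0,0.0007,0,0,0],[0.05,0,0,0,0,0,0]]'
python3 -m jog '[[0.05,0,0,0,0,0,0.08],[0.05,0,0,0,0,0,0.08],[0.05,0,0,0,0,0,0]]'
```

```text
time_s: 6.3
ee_pos: [571.6, 34.6, 258.0]
ee_rot: [179.9, -0.0, 94.1]
force: [-3.2, -0.6, 12.7]
gripper_width: 49.9
time_s: 6.68
ee_pos: [571.6, 34.6, 258.0]
ee_rot: [179.9, -0.0, 84.9]
force: [-3.8, -0.4, 13.1]
gripper_width: 50.1
```

```bash
python3 -m jog '[[0.05,0,0,0,0,0,0.08],[0.05,0,0,0,0,0,0.08],[0.05,0,0,0,0,0,0.08],[0.05,0,0,0,0,0,0.08],[0.05,0,0,0,0,0,0.05],[0.05,0,0,0,0,0,0]]'
python3 - <<'E'
from h import *
f=grab("wrist","w3.png");f=grab("side","s3.png")
b=cv2.imread('pics/s3.png')[130:245,200:340]
cv2.imwrite('pics/s3z.png',cv2.resize(b,None,fx=5.2,fy=5.2,interpolation=2))
s=status.state();print(s["torque"],s["force"])
E
```

```text
time_s: 7.42
ee_pos: [571.4, 34.5, 258.0]
ee_rot: [180.0, -0.0, 63.8]
force: [-3.5, -1.0, 13.0]
gripper_width: 49.8
[-0.10775493  0.98966815  0.04063303] [-3.40511137 -0.7395826  13.35022749]
```

View pics/w3.png

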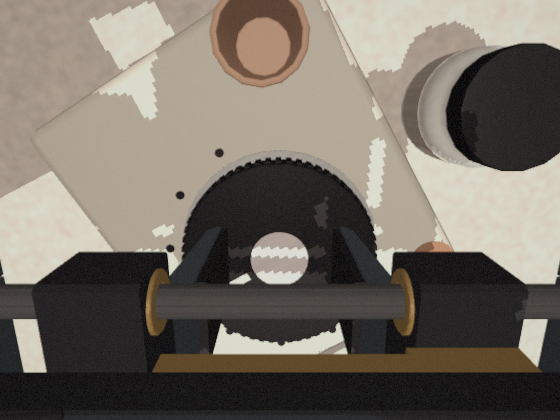

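View pics/s3z.png

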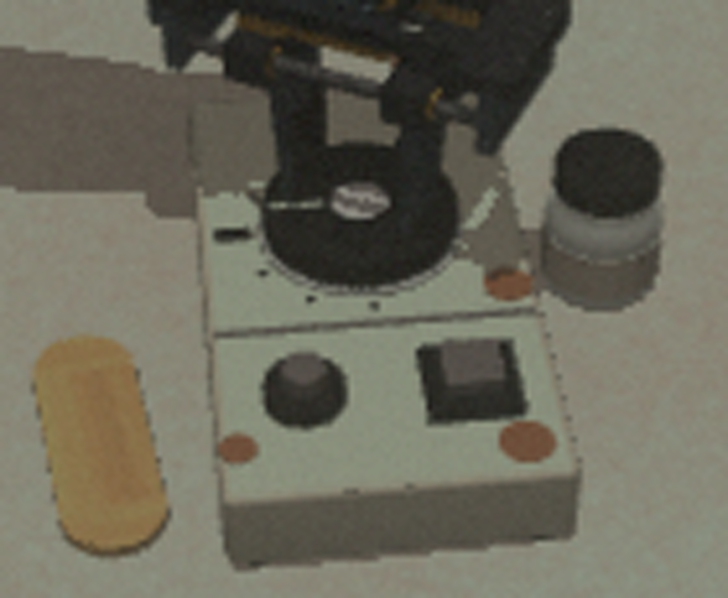

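The pointer turned with the fingers: in the side zoom it now points at (265,207), parallel to the bar's line. I'll lift off, let it settle, and measure.

```bash
python3 -m jog '[[0.05,0,0,-0.003,0,0,0],[0.05,0,0,-0.01,0,0,0],[0.05,0,0,-0.04,0,0,0],[0.05,0,0,-0.06,0,0,0],[0.0,0,0,-0.04,0,0,0],[0.0,0,0,0,0,0,0],[0.0,0,0,0,0,0,0]]'
python3 - <<'E'
from h import *
f=grab("wrist","w4.png");f=grab("side","s4.png")
b=cv2.imread('pics/s4.png')[130:245,200:340]
cv2.imwrite('pics/s4z.png',cv2.resize(b,None,fx=5.2,fy=5.2,interpolation=2))
E
```

```text
time_s: 8.4
ee_pos: [571.4, 34.6, 408.3]
ee_rot: [-179.9, 0.0, 63.8]
force: [0.1, 0.1, -1.6]
gripper_width: 22.8
```

View pics/w4.png

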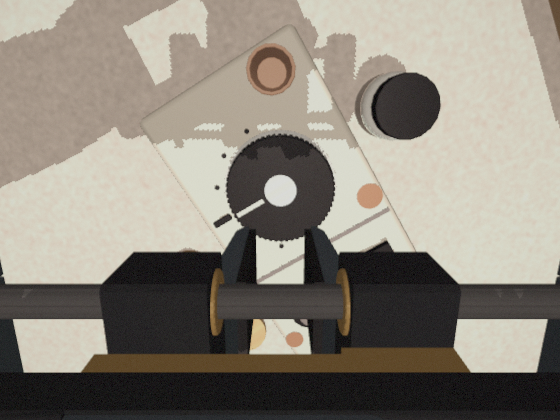

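View pics/s4z.png

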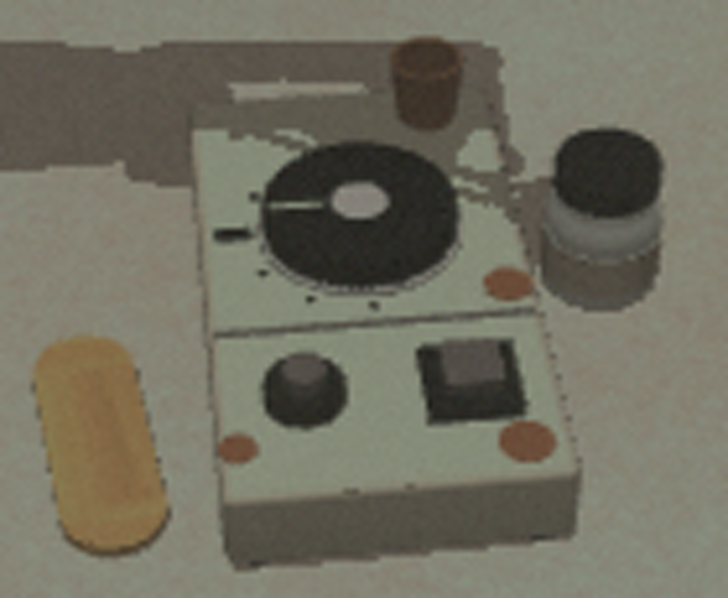

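```bash
python3 - <<'E'
from h import *
f=grab("wrist")
H=onplane(f,281,190,67);T=onplane(f,238,214.5,67);B=onplane(f,223,220,53.5)
a=lambda p,q:np.degrees(np.arctan2(*(q-p)[[1,0]]));print(H,T,B,'ptr',a(H,T),'bar',a(H,B))
f=grab("side")
for v in range(196,216,2): print([int(round(px2w(f,u,v)[2])) for u in range(248,272,2)])
for c in("side","scene"):
    grab(c); print(c,[(np.round(x["location"],1),round(x["p"],2)) for x in vision.find_in(c,"start_top")[:2]])
E
```

```text
[571.98050345  36.41571159  67.        ] [528.12943637  33.2829784   67.        ] [510.01233627  31.82992393  53.5       ] ptr -175.9137148915223 bar -175.7676944274349
[47, 52, 49, 50, 48, 48, 48, 48, 48, 49, 48, 51]
[51, 48, 48, 49, 70, 70, 71, 49, 48, 48, 49, 50]
[51, 47, 62, 72, 70, 70, 70, 70, 60, 48, 49, 50]
[50, 47, 62, 69, 71, 69, 68, 68, 61, 50, 49, 48]
[51, 48, 61, 63, 68, 68, 64, 64, 61, 59, 49, 49]
[48, 47, 60, 58, 57, 61, 60, 63, 60, 53, 47, 46]
[49, 48, 57, 61, 60, 60, 63, 60, 55, 49, 48, 48]
[48, 47, 50, 54, 55, 55, 54, 54, 50, 49, 46, 48]
[48, 49, 48, 49, 51, 50, 49, 48, 48, 50, 47, 50]
[49, 49, 49, 47, 49, 47, 48, 50, 49, 46, 51, 50]
side []
scene []
```

The dial is set: the pointer is at −175.9° and the bar at −175.8°. The start button's top is at z≈70.5 with its rim at ≈61, centred at (543.5, −87). I'll move over it with the fingers closed.

```bash
python3 -m jog '[[0.0,-0.0405,0.0096,0,0,0,0],[0.0,-0.0405,0.0096,0,0,0,0],[0.0,-0.0404,0.0095,0,0,0,0],[0,0,0,0.05,0,0,0],[0,0,0,0.05,0,0,0],[0,0,0,0.035,0,0,0],[0,0,0,0,0,0,0],[0,0,0,0,0,0,0]]'
python3 - <<'E'
from h import *
for c in("side","scene"):
    f=grab(c,c+"5.png")
a=cv2.imread('pics/scene5.png')[180:290,270:420];b=cv2.imread('pics/side5.png')[130:245,200:340]
cv2.imwrite('pics/z5.png',np.hstack([cv2.resize(a,(400,293),interpolation=2),cv2.resize(b,(357,293),interpolation=2)]))
E
```

```text
time_s: 9.8
ee_pos: [544.5, -87.0, 275.4]
ee_rot: [179.9, -0.0, 63.8]
force: [0.6, -0.9, 1.0]
gripper_width: 0.3
```

View pics/z5.png

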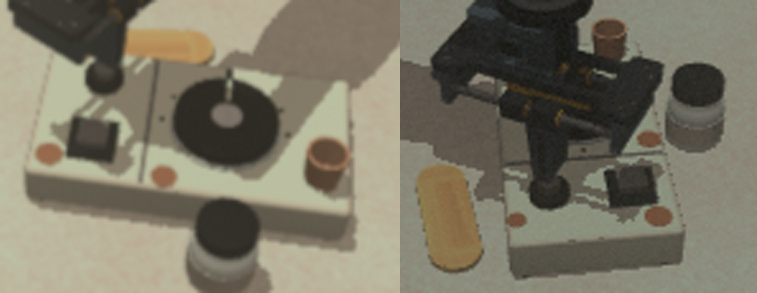

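The closed fingertips are right over the start button in both views, at (105,70) and (550,180), and the pointer sits at the bar. Now I'll press.

```bash
python3 -m jog '[[0,0,0,0.006,0,0,0],[0,0,0,0.005,0,0,0],[0,0,0,0,0,0,0]]'
python3 -m jog '[[0,0,0,0.002,0,0,0],[0,0,0,0.002,0,0,0],[0,0,0,0,0,0,0]]'
python3 -m jog '[[0,0,0,0.002,0,0,0],[0,0,0,0,0,0,0]]'
python3 -m jog '[[0,0,0,0.002,0,0,0],[0,0,0,0,0,0,0]]'
```

```text
time_s: 10.28
ee_pos: [543.7, -86.9, 262.9]
ee_rot: [-180.0, -0.0, 63.8]
force: [0.2, 0.5, 1.8]
gripper_width: 0.6
time_s: 10.65
ee_pos: [543.8, -86.9, 259.1]
ee_rot: [-180.0, -0.0, 63.8]
force: [-0.7, 0.9, 3.7]
gripper_width: 0.7
time_s: 10.9
ee_pos: [543.8, -86.9, 257.1]
ee_rot: [180.0, -0.0, 63.8]
force: [-1.0, 0.7, 4.3]
gripper_width: 0.5
time_s: 11.15
ee_pos: [543.7, -86.9, 256.9]
ee_rot: [180.0, -0.0, 63.8]
force: [-5.2, 0.6, 16.6]
gripper_width: 0.6
```

The button bottomed out: about 6 mm of travel after contact, then the force rose to 16.6 N. I'll release and retreat.

```bash
python3 -m jog '[[0,0,0,0,0,0,0],[0,0,0,-0.004,0,0,0],[0,0,0,-0.01,0,0,0],[0,0,0,-0.05,0,0,0],[0,0,0,-0.06,0,0,0],[0,0,0,-0.04,0,0,0],[0,-0.04,0,0,0,0,0],[0,-0.06,0,0,0,0,0],[0,-0.06,0,0,0,0,0],[0,0,0,0,0,0,0],[0,0,0,0,0,0,0]]'
python3 - <<'E'
from h import *
for c in("side","scene"):
    f=grab(c,c+"6.png")
    print([(np.round(x["location"],1),round(x["p"],2)) for x in vision.find_in(c,"pod")[:1]])
    if c=="side": print([[int(round(px2w(f,u,v)[2])) for u in range(254,266,2)] for v in(198,200,202)])
a=cv2.imread('pics/scene6.png')[180:290,270:420];b=cv2.imread('pics/side6.png')[130:245,200:340]
cv2.imwrite('pics/z6.png',np.hstack([cv2.resize(a,(400,293),interpolation=2),cv2.resize(b,(357,293),interpolation=2)]))
E
```

```text
time_s: 12.52
ee_pos: [473.1, -230.4, 418.9]
ee_rot: [-180.0, -0.0, 63.7]
force: [-0.6, 0.4, 0.6]
gripper_width: 0.6
[(array([587.9, -71.9,  50.3]), 0.71)]
[[52, 71, 70, 72, 47, 50], [71, 71, 72, 713, 70, 60], [70, 71, 73, 70, 69, 62]]
[(array([604.8,   1.7,  50.2]), 0.61)]
```

View pics/z6.png

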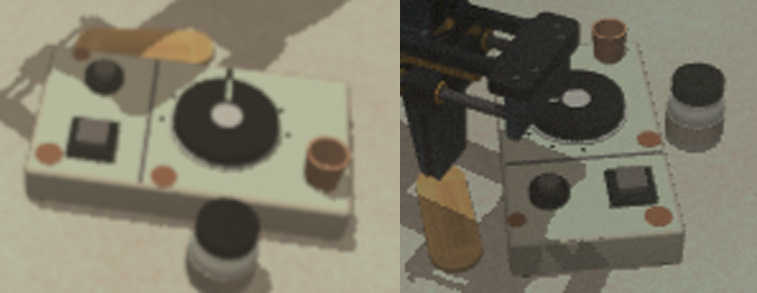

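The pointer is at the bar at (229,85), the start button is back up (z≈71), and the box and bystanders haven't moved. The arm is clear, so I'm handing in.

```bash
python3 -c "
from workcell import ticket;print(ticket.job_done())"
```

```text
the job is handed in; nothing more can be done
None
```

The dial is set at the long bar, the start button has been pressed and is back up, and the job is handed in. Handing in gives no verdict, so this rests on my own checks.

- **Dial:** I laid two fingertips on it, either side of its axis, pressing with about 13 N, and turned it 30° clockwise. After lifting off, the pointer measured −175.9° and the bar −175.8°.
- **Start button:** I pressed it with the closed fingertips about 6 mm, until it bottomed out at 16.6 N, then released it. Its top read z≈71 mm afterwards, the same as before.
- **Box and surroundings:** In the last two pictures the square button was up. The box, cup, jar and rib looked unmoved. The arm was clear at about 12.5 s, and the force reading was near zero.
- **Disagreements:** The cameras disagreed by 3–4 mm on the dial centre's y, so I used a value in between. The network's "mark" reports and several of its button reports were wrong or missing, so I measured those points from the pictures. I judged the box by eye, because its network location in the side view shifted with the arm partly hiding it.

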